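# Show the trial-marked plate to the mark reader

### The job

Show the small steel trial plate that is clamped in the marking nest to the mark-reading camera: throw the handle of the toggle clamp well back so that its arm lifts off, then draw the plate straight out of the open end of the nest from under the keeper strips. Hold it up in the air level, face up, its centre in the middle of the camera's line of sight and 270 mm from the lens, with the end that was deepest in the nest pointing towards the camera. Finish while holding it still there in the gripper, with the clamp left open; do not knock the camera or disturb the other things on the bench.

Things in the scene. Friction and masses are not known exactly. Their poses are not given: they have to be found in the camera images.
- nest: marking nest, fixed: base 136 x 84 x 6 mm. Origin: base underside, below the middle of the seated plate. x runs along the slide towards the clamp; -x is the open mouth the plate is drawn out of. Plate lies on a 26 mm wide bed, top z 22 mm, x -48 to 40. From x -40 to 0 the plate's long edges are free, only the 6 mm base beside the bed: grip it there. Stop behind the plate at x 40.5 mm
- keepers (a point): middle of the mouth-side ends of the two dark keeper strips (nest x = 0, z = 34 mm). From here to nest x = 40 mm side rails (inner faces 21.5 mm either side of the middle) carry the strips, which overhang the plate's edges by 5.5 mm, 1.8 mm above it; strip tops at z = 36 mm. The plate cannot be lifted until it is drawn 40 mm out
- plate: trial plate: flat steel, 40 x 80 x 8 mm, marked face up, 0.09 to 0.17 kg. Origin: centre of its underside; x across its width, y along its length (+y end is deepest in the nest, along nest +x), z out of the marked face. It starts home in the nest, pressed down by the clamp's spring pad (about 8 N)
- plate_inner_end (a point): middle of the plate's +y end face, the end deepest in the nest, 40 mm from the plate's centre, at half its thickness
- clamp_handle (a joint): toggle clamp handle angle, rad: 0 upright, clamped; grows as it is thrown back, away from the plate (top towards nest +x); stop at 1.35, well open from 1.0. Turns about nest y through nest x = 66, z = 44 mm. About 5 N at the grip; stays where left. It lifts the hold-down arm (pivot nest x 56, z 41; 34 mm long; pad on the plate at x 26) by 0.65 x its angle
- handle_grip (a point): middle of the handle's black round rubber grip (17 mm diameter, 22 to 76 mm from the pivot); this point is 52 mm from the pivot. Can be pushed with closed fingertips from the plate's side
- camera: mark-reading camera on a fixed column, 422 mm high, foot 46 x 46 mm, grey head with black lens and white ring light near the top; steer the arm round it. Origin: underside of the foot on the column's axis; z up. It looks along its -x side, tilted 0.70 rad (40 degrees) downwards
- lens (a point): centre of the lens glass, 356 mm above the bench, 58 mm in front of the column's axis; it looks along the camera's -x and 0.70 rad downwards
- focus (a point): reading point: 270 mm straight out from the lens glass along its line of sight, in empty air 182 mm above the bench, 264 mm in front of the column's axis. The plate's centre belongs here. Axes as the camera's: +x points horizontally back to the camera
- marker_front (a point): not to be touched: lower front edge, at mid-width, of the marking machine's black housing behind the work. The housing is solid from here (z 0.15 m) up to 0.37 m, y 0.06 to 0.22, x beyond 0.55; the machine's base (70 mm high) begins at x 0.54. To the right an orange air hose hangs in the air at y -0.11 to -0.16, rising from z 0.15 at x 0.37 to z 0.54 at x 0.66
- spare_plate: bystander: a second steel plate, 40 x 80 x 9 mm, lying on the bench; origin centre of underside. Not to be moved
- plug_gauge: bystander: steel plug gauge, 24 x 98 x 24 mm, lying on the bench; origin centre of underside. Not to be moved
- hex_key: bystander: black hexagon key, 37 x 88 x 6 mm, lying on the bench; origin centre of underside. Not to be moved
- paint_pen: bystander: blue and white paint pen, 14 x 134 x 14 mm, lying along y near the robot's edge of the bench; origin centre of underside. Not to be moved

How it is judged (in metres and radians):
On the way, in this order (a step that is already met when the one before it is completed fails the run):
1. the clamp handle is thrown back and the hold-down arm is up, the plate still in the nest (value of joint clamp_handle above 1 rad and x of plate in the frame of nest above -0.015 m), for 0.1 s.
2. the plate is drawn out of the mouth of the nest, clear of the keeper strips (x of plate in the frame of nest below -0.038 m and z of plate in the frame of nest below 0.06 m), for 0.04 s.
At the end, for the whole second after the job is handed in: The gripper alone holds the plate, at rest, face up, level within 8.5 degrees, its centre within 20 mm of the reading point 270 mm out from the lens, its long axis within 14 degrees of the camera's direction, inner end towards the camera; clamp handle still open (over 0.9 rad) (distance between plate and focus below 0.02 m and angle between plate's own z axis and vertical below 0.15 rad and angle between the y axis of plate and the x axis of camera, either way round below 0.25 rad and x of plate_inner_end in the frame of focus above 0.01 m and contact force between the fingers and plate above 1 N and contact force between plate and nest below 0.1 N and contact force between plate and camera below 0.1 N and height (world z) of plate above 0.1 m and linear speed of plate below 0.03 m/s and value of joint clamp_handle above 0.9 rad); the arm keeps its last pose, push and grip.
It fails at once if the camera is knocked (contact force between any of the arm, the fingers, plate and camera above 2 N).
It fails at once if another thing on the bench is disturbed (distance of any of spare_plate, plug_gauge, hex_key, paint_pen from where it was at the start of the episode above 0.02 m).
It also fails if it takes over 50 s, if anything falls off the work surface, if the arm or the gripper's body presses on something with over 40 N, if the wrist force passes 120 N, or if a joint passes its speed limit or range.

### The arm

A 6-joint arm with a two-finger parallel gripper is mounted at the origin on a cart in front of the work surface, level with it; the furniture and walls round the work are solid. World frame = base frame: x ahead of the robot, y to its left, z up, the work surface at z = 0. Lengths are in m, angles in degrees, forces in N, time in s.
With the tool pointing down it reaches from about 0.325 to 0.85 m from the base axis. Payload 4.4 kg.
Tool frame: the origin (TCP) lies midway between the tips of the shut fingers; the grasp point (between the pads) lies 19 mm behind it (robot.grasp_offset is the distance from the TCP to the grasp point, in m); z points along the fingers, y is the line along which they close (so a half turn about z gives the same grasp; the last joint's range is limited). The gripper opens to 94 mm and grips with 3 to 60 N. Pads are 16 mm wide; open, the fingers measure 119 mm over their backs; the gripper's body (75 mm by 177 mm) begins 78 mm behind the grasp point.
Start: joints at [62.768, 11.837, 88.321, -0, 79.842, -8.623], TCP at [0.184, 0.545, 0.205] pointing down, gripper open.
Joint ranges: [-156.59, 156.59], [-49.26, 127.26], [12.9, 141.05], [-63.56, 243.56], [4.71, 150.69], [-161.64, 161.64]. Speed limits (degrees/s): [159.86, 159.86, 180, 180, 180, 180].

### API

Orientations are given as [roll, pitch, yaw] about the fixed x, y, z axes, in that order (R = Rz(yaw) Ry(pitch) Rx(roll)).
In Python, from station import robot, capture gives the robot as it stands (robot), with the cameras as plain functions.
- The arm moves only by the tool step_hand, called after "Request:" as name(argument=value, ...), one argument or row to a line, values as JSON. Schema: {"type":"object","properties":{"motion":{"type":"array","items":{"type":"number"},"minItems":7,"maxItems":84},"force":{"type":"number"},"only":{"type":"string"},"quiet":{"type":"boolean"},"lines":{"type":"string"}},"required":["motion"],"additionalProperties":false}. motion is one flat list of numbers that holds 1 to 12 rows one after another, with no inner brackets; each row has 7 numbers: a rotation vector rx, ry, rz in degrees, then dx, dy, dz in m, then the opening from 0.0 (shut) to 1.0 (fully open); each row is the pose to reach, as a shift and turn from the pose commanded when the call began, along the tool's axes at that moment; what a row does not reach only later rows make up. A row lasts 1/8 s, in which the tool goes at most 0.0625 m and 10.7 degrees, less where a joint would pass 70% of its speed; a pose out of reach is approached as far as the arm can. The fingers move at their own pace and stop on an object; force is the grip in N (left out, the last holds). Time passes only in rows, so rows that do not move let the fingers close. The tool returns the time, the measured TCP pose, the force, the opening and the grip force at its end. only (a regular expression) keeps the lines of the reply that match it, lines (a string "A,B") keeps lines A to B, and quiet returns only ok. Input that does not fit is refused with a message, and nothing moves.
- robot.get_state(): the state, without advancing time (a new reading comes with each control period).
- capture(name): name is "side" or "top"; returns a dict with "image" (480x640x3 uint8, red, green, blue), "intrinsics" (3x3 intrinsics, pixels), "camera_from_world" (4x4, takes a point from world to camera coordinates). Camera axes: x right, y down, z forward; pixel columns grow to the right and rows downward; lengths in m; the calibration is good to about 2 mm. A picture is of the moment at which its call begins. There is no depth.
- robot.sign_off(): hands the job in; it is judged then, once.
The state is a dict: "t": time; "joint_pos": joint angles; "dq": joint speeds; "effort": joint torques, N m; "tcp_pos": TCP position; "tcp_rot": TCP orientation; "contact_force": force on the tool from outside, world axes, zero at the start; "wrist_torque": the same for the moment, N m; "gripper_width": opening from 0.0 (shut) to 1.0 (fully open); "grasp_force": force on a finger pad.
Only numpy, scipy, OpenCV 4.12 (cv2) and the standard library are available. Lean on these libraries where they do the work, as an engineer would, in place of code of your own. Each camera call takes 0.05 s, during which the arm holds its last target. There are 200 camera calls.

## Working session

There is one attempt and no reset: what is moved stays moved. The work goes in short steps, Python scripts to look and compute and a tool call to move; the robot and the scene stay as the last step left them, time stands still between calls to the robot, and variables do not carry over. Pictures are saved under pics/ and viewed, at most 10 in all, crops included, and the job is handed in when it is done.

```bash
mkdir -p pics; ls
```

Run:
```python
from station import robot, capture
import cv2,numpy as np
s=robot.get_state()
for k in s: print(k,np.round(s[k],4))
for n in ("side","top"):
    c=capture(n); cv2.imwrite(f"pics/{n}0.png",c["image"][:,:,::-1]); np.savez(f"{n}.npz",K=c["intrinsics"],T=c["camera_from_world"])
    print(n,c["intrinsics"].tolist(),np.round(c["camera_from_world"],4).tolist())
```

```text
pics
station.py
t 0.0
joint_pos [ 6.27652e+01  1.18815e+01  8.84043e+01  3.00000e-04  7.98409e+01
 -8.62520e+00]
dq [-0.0292 -0.0543  0.1233  0.0217 -0.0274  0.0834]
effort [ 4.00000e-04 -3.70879e+01 -2.81416e+01  6.96000e-02  3.61000e-02
 -2.00000e-04]
tcp_pos [0.1832 0.5442 0.2043]
tcp_rot [-1.798748e+02 -1.930000e-02  1.613903e+02]
contact_force [ 0.2641  0.2979 -0.2696]
wrist_torque [-0.0239 -0.034  -0.0078]
grasp_force 0.0
gripper_width 0.9954
side [[569.9601988681349, 0.0, 320.22828441072835], [0.0, 569.9601988681349, 233.05743798886877], [0.0, 0.0, 1.0]] [[0.9629, -0.2698, 0.0091, -0.4274], [-0.1418, -0.5342, -0.8334, 0.2598], [0.2297, 0.8011, -0.5526, 0.939], [0.0, 0.0, 0.0, 1.0]]
top [[559.5810698901745, 0.0, 320.4174376311333], [0.0, 559.5810698901745, 253.58683762949974], [0.0, 0.0, 1.0]] [[0.0043, -0.9998, 0.0171, 0.0492], [-0.9808, -0.0076, -0.1948, 0.4746], [0.1949, -0.0159, -0.9807, 1.3634], [0.0, 0.0, 0.0, 1.0]]
```

View pics/side0.png

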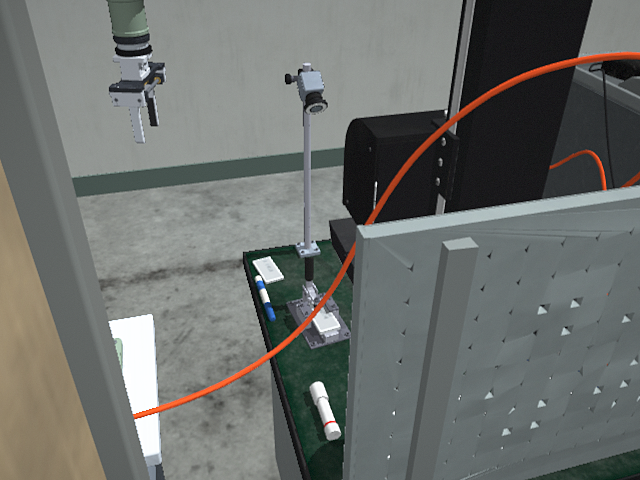

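View pics/top0.png

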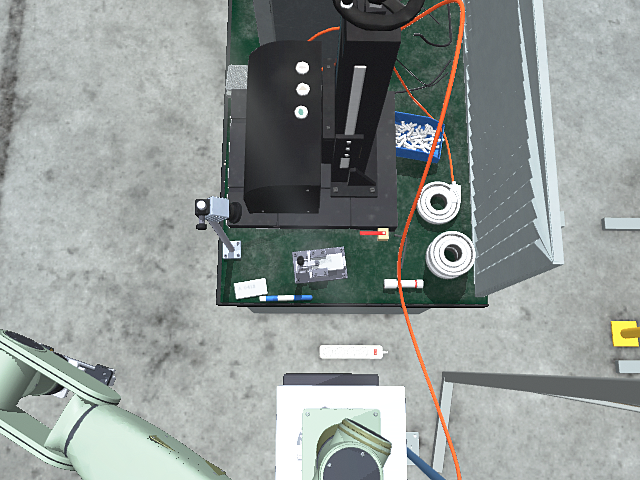

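Side view: nest at about (320,320), camera foot at (308,248), lens at (317,103). Top view: nest at about (320,264), camera foot at (232,250), head at about (215,208). I need enlarged crops of both.

Run:
```python
import cv2,numpy as np
t=cv2.imread("pics/top0.png"); s=cv2.imread("pics/side0.png")
R=lambda im,x,y,w,h,f:cv2.resize(im[y:y+h,x:x+w],None,fx=f,fy=f,interpolation=cv2.INTER_CUBIC)
a=R(t,190,190,160,120,5)
cv2.imwrite("pics/tc.png",a)
b=np.zeros((600,800,3),np.uint8)
b[:,:400]=R(s,280,55,66,100,6)[:600,:396].copy() if 0 else 0
b[:600,:480]=R(s,280,260,80,100,6)
b[:360,500:800]=R(s,280,60,50,60,6)
b[370:600,500:780]=R(s,285,230,40,33,7)[:230,:280]
cv2.imwrite("pics/sc.png",b)
```

```text
(no output)
```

View pics/tc.png

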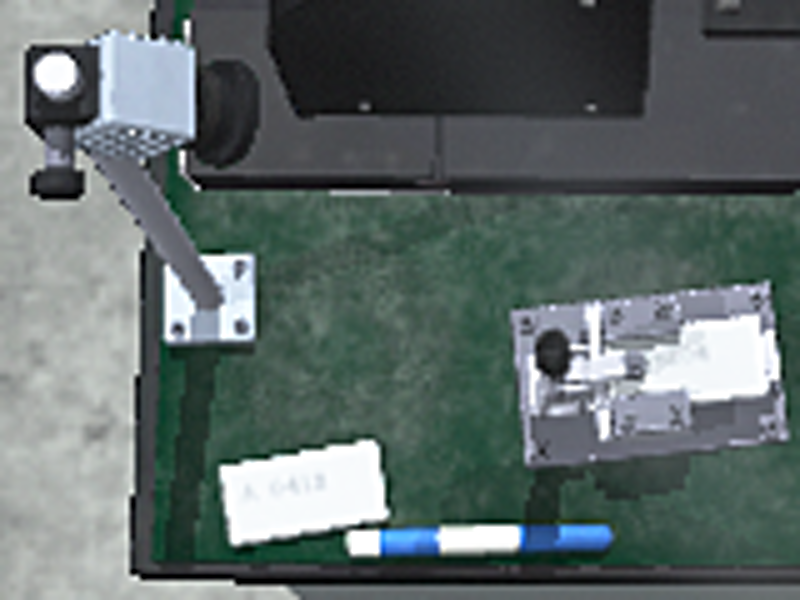

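View pics/sc.png

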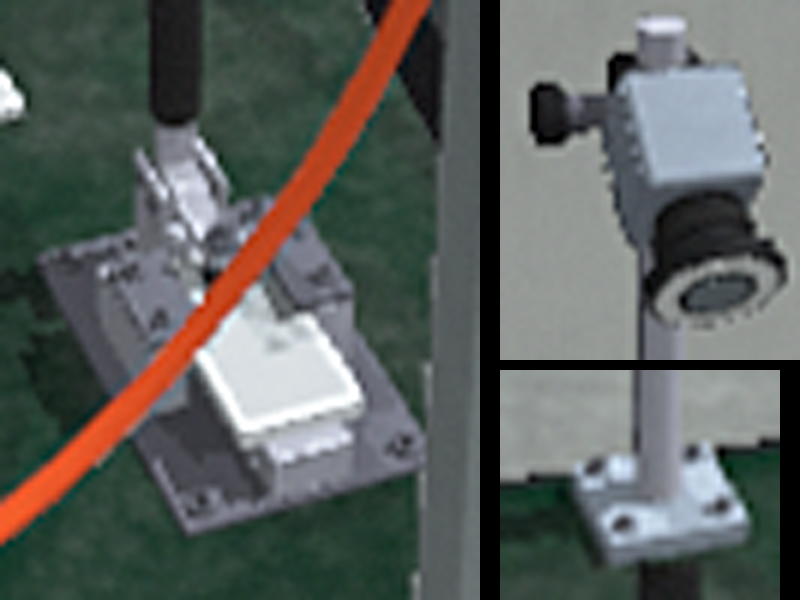

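Top crop (5×, offset 190,190) shows:
- Nest base corners near (512,312), (770,283), (787,438), (527,467).
- Mouth to the right, plate end edge near x=775.
- Camera foot corners (165,255), (257,255), (257,340), (170,342).

The side crop shows the lens at full-image pixel ≈(316.3,109.2). The plate's near top corners are at crop (240,435) and (362,400).

Create h.py:
```python
import numpy as np
C={n:np.load(f"{n}.npz") for n in("side","top")}
def ray(n,uv):
    K,T=C[n]["K"],C[n]["T"]; R=T[:3,:3]
    return -R.T@T[:3,3], R.T@np.linalg.solve(K,[uv[0],uv[1],1])
def onz(n,uv,z):
    o,d=ray(n,uv); return o+d*(z-o[2])/d[2]
def proj(n,p):
    K,T=C[n]["K"],C[n]["T"]; q=K@(T[:3,:3]@p+T[:3,3]); return q[:2]/q[2]
```

Run:
```python
from h import *
np.set_printoptions(precision=4,suppress=True)
tc=lambda x,y:(190+(x+.5)/5-.5,190+(y+.5)/5-.5)
sc=lambda x,y:(280+(x+.5)/6-.5,260+(y+.5)/6-.5)
b=np.array([onz("top",tc(*p),.006) for p in[(512,312),(770,283),(787,438),(527,467)]])
print("nest top",b[:,:2],b.mean(0))
print("lens:",[np.linalg.norm(b[i]-b[(i+1)%4]) for i in range(4)])
b2=np.array([onz("side",sc(*p),.006) for p in[(40,257),(190,533),(425,462)]]) # clamp-robot, mouth-robot, mouth-far
print("nest side",b2[:,:2],np.linalg.norm(b2[0]-b2[1]),np.linalg.norm(b2[1]-b2[2]), (b2[0]+b2[2])/2)
print("plate end side",[onz("side",sc(*p),.030)[:2] for p in[(240,420),(362,388)]])
print("plate end top",[onz("top",tc(*p),.030)[:2] for p in[(780,395),(765,316)]])
f=np.array([onz("top",tc(*p),.008) for p in[(165,255),(257,255),(257,342),(170,342)]])
print("foot",f[:,:2],f.mean(0),[np.linalg.norm(f[i]-f[(i+1)%4]) for i in range(4)])
sf=lambda x,y:(285+(x-500+.5)/7-.5,230+(y-370+.5)/7-.5)
g=np.array([onz("side",sf(*p),.008) for p in[(578,490),(612,553),(748,518),(697,448)]])
print("foot side",g[:,:2],g.mean(0))
print("lens",onz("side",(280+(718-500+.5)/6-.5,60+295.5/6-.5),.356))
# handle top
print("handle top",onz("top",tc(552,352),.12))
```

```text
nest top [[ 0.486   0.1251]
 [ 0.5024 -0.0088]
 [ 0.4209 -0.0172]
 [ 0.405   0.1163]] [0.4536 0.0538 0.006 ]
lens: [np.float64(0.13491018900581758), np.float64(0.08191251944373312), np.float64(0.1344690691254228), np.float64(0.08149057011611212)]
nest side [[ 0.4063  0.1139]
 [ 0.4215 -0.0201]
 [ 0.4984 -0.0098]] 0.1348004940544102 0.07753607819393672 [0.4524 0.0521 0.006 ]
plate end side [array([ 0.4418, -0.0019]), array([0.4812, 0.0019])]
plate end top [array([ 0.4392, -0.0123]), array([ 0.4801, -0.0048])]
foot [[0.5143 0.3053]
 [0.5147 0.2577]
 [0.4688 0.2562]
 [0.4684 0.301 ]] [0.4916 0.28   0.008 ] [np.float64(0.047600299699837284), np.float64(0.045967917420613805), np.float64(0.044738506161034274), np.float64(0.04610006259299366)]
foot side [[0.4686 0.2922]
 [0.4708 0.256 ]
 [0.517  0.2633]
 [0.5116 0.3054]] [0.492  0.2792 0.008 ]
lens [0.4944 0.2215 0.356 ]
handle top [0.4438 0.1018 0.12  ]
```

Sizes check out: base 135×82, foot 46×46, and lens 58.6 mm from the column axis. I'll overlay the predicted model points to validate the nest origin.

Add to h.py:
```python
a=np.radians(6.8); EX=np.array([-np.sin(a),np.cos(a),0]); EY=np.array([-EX[1],EX[0],0]); O=np.array([.4558,.0331,0])
N=lambda x,y,z: O+EX*x/1e3+EY*y/1e3+[0,0,z/1e3]
```

Run:
```python
from h import *
import cv2
pts=[(N(x,y,z),c) for x,y,z,c in [(-40,20,30,(0,0,255)),(-40,-20,30,(0,0,255)),(0,21.5,36,(255,0,0)),(0,-21.5,36,(255,0,0)),(40,21.5,36,(255,0,0)),(40,-21.5,36,(255,0,0)),(66,0,120,(0,255,0)),(66,0,66,(0,255,0)),(-48,42,6,(0,255,255)),(-48,-42,6,(0,255,255)),(88,42,6,(0,255,255)),(88,-42,6,(0,255,255)),(26,0,30,(255,0,255))]]
out=[]
for n,(x,y,w,h) in (("top",(285,235,70,60)),("side",(280,250,70,105))):
    f=7 if n=="top" else 5
    im=cv2.resize(cv2.imread(f"pics/{n}0.png")[y:y+h,x:x+w],None,fx=f,fy=f,interpolation=cv2.INTER_CUBIC)
    for p,c in pts:
        u=proj(n,p); q=[int(round((u[0]-x+.5)*f-.5)),int(round((u[1]-y+.5)*f-.5))]
        cv2.drawMarker(im,q,c,0,9,1)
    out.append(im)
H=max(i.shape[0] for i in out); b=np.hstack([np.vstack([i,np.zeros((H-i.shape[0],i.shape[1],3),np.uint8)]) for i in out])[:,:800]
cv2.imwrite("pics/ov.png",b); print(b.shape)
print("tower",onz("top",(350,198),.07),onz("top",(350,185),.08))
print("red",onz("top",(375,234),.07), onz("top",(375,234),.0))
```

```text
(525, 800, 3)
tower [ 0.6134794  -0.02171002  0.07      ] [ 0.64452861 -0.02120612  0.08      ]
red [ 0.52054956 -0.08365475  0.07      ] [ 0.53708761 -0.09180464  0.        ]
```

View pics/ov.png

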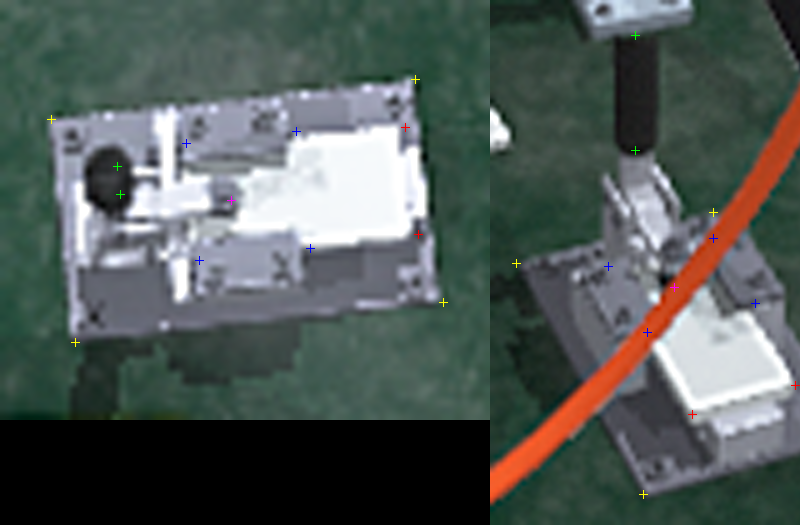

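The overlay shows the predicted keeper ends sit about 10 crop px (2.5 mm) mouth-ward of the real ones. At the keeper ends the prediction is (297,131) against an actual ≈(285,131). I'll shift the origin +2.5 mm along nest x; the lateral fit is good. Next I'll compute the approach in tool axes.

Add to h.py:
```python
O=O+EX*.0025
from scipy.spatial.transform import Rotation as Ro
def rel(p,yaw,s=None,frame=None):
    from station import robot, capture
    s=robot.get_state(); R=Ro.from_euler('xyz',s["tcp_rot"],degrees=True)
    T=Ro.from_euler('xyz',[180,0,yaw],degrees=True)
    return np.round(np.r_[(R.inv()*T).as_rotvec(degrees=True),R.inv().apply(np.array(p)-s["tcp_pos"])],4)
```

Run:
```python
from h import *
for p,y in [((.30,.25,.2),130),((.33,.12,.2),96.8),(N(40,4,150),96.8)]: print(p,rel(p,y))
```

Request:
step_hand(
  motion=[0, 0, 5, -0.034, -0.040, 0.001, 0, 0, 0, 10, -0.068, -0.080, 0.002, 0, 0, 0, 16, -0.102, -0.121, 0.003, 0, 0, 0, 21, -0.136, -0.161, 0.004, 0, 0, 0, 26, -0.170, -0.201, 0.005, 0, 0, 0, 31.4, -0.205, -0.242, 0.005, 0, 0, 0, 41, -0.228, -0.279, 0.005, 0, 0, 0, 50, -0.251, -0.317, 0.005, 0, 0, 0, 59, -0.275, -0.355, 0.005, 0, 0, 0, 64.6, -0.275, -0.355, 0.005, 0, 0, 0, 64.6, -0.275, -0.355, 0.005, 0, 0, 0, 64.6, -0.275, -0.355, 0.005, 0],
)

```text
t: 1.6
tcp_pos: [0.3305, 0.121, 0.2002]
tcp_rot: [-180.0, -0.0, 96.9]
contact_force: [0.0, -0.3, 0.7]
gripper_width: 0.003
grasp_force: 0.0
```

Run:
```python
from h import *
print(rel(N(40,4,150),96.8),rel(N(40,4,93),96.8))
```

```text
[-0.0277 -0.0052  0.1162 -0.0599  0.1099  0.0502] [-0.0277 -0.0052  0.1162 -0.0599  0.1099  0.1072]
```

Request:
step_hand(
  motion=[0, 0, 0, -0.030, 0.055, 0.02, 0, 0, 0, 0, -0.060, 0.110, 0.04, 0, 0, 0, 0, -0.060, 0.110, 0.05, 0, 0, 0, 0, -0.060, 0.110, 0.08, 0, 0, 0, 0, -0.060, 0.110, 0.107, 0, 0, 0, 0, -0.060, 0.110, 0.107, 0, 0, 0, 0, -0.060, 0.110, 0.107, 0],
)

```text
t: 2.48
tcp_pos: [0.4474, 0.0748, 0.0944]
tcp_rot: [179.9, 0.0, 96.9]
contact_force: [0.4, -0.6, -0.1]
gripper_width: 0.006
grasp_force: 0.0
```

Run:
```python
from h import *
from station import robot, capture
import cv2
s=robot.get_state(); d=np.array(s["tcp_pos"])-O; print("nest tcp",d@EX,d@EY,d[2])
b=[]
for n,(x,y,w,h) in (("top",(265,215,100,90)),("side",(270,230,90,120))):
    f=4 if n=="top" else 4
    b.append(cv2.resize(capture(n)["image"][y:y+h,x:x+w,::-1],None,fx=f,fy=f,interpolation=cv2.INTER_CUBIC))
b[0]=np.vstack([b[0],np.zeros((120,400,3),np.uint8)])
cv2.imwrite("pics/p1.png",np.hstack(b))
```

```text
nest tcp 0.03991960791264663 0.003441268680037203 0.09438640445307545
```

View pics/p1.png

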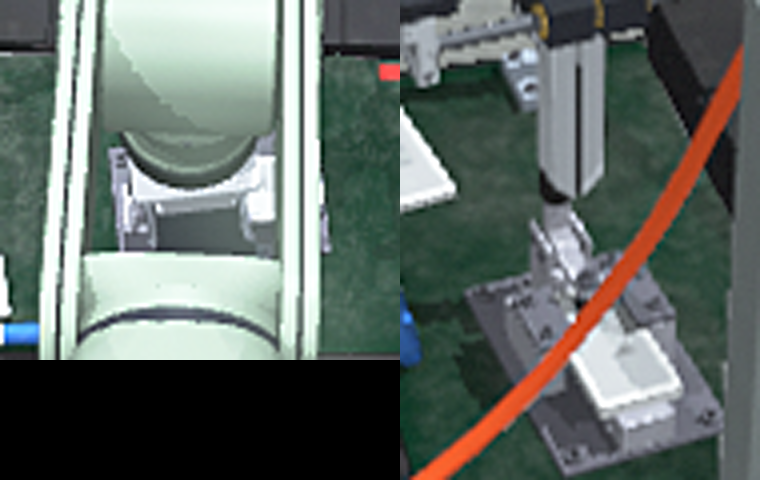

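The side crop shows the closed tips at about (575,195), just in front of the handle, whose grip is visible at (555,185). The handle is slightly to the robot side, so I'll bias 4 mm that way and push along the arc.

Request:
step_hand(
  motion=[0, 0, 0, 0.005, -0.004, 0.002, 0, 0, 0, 0, 0.010, -0.004, 0.002, 0, 0, 0, 0, 0.017, -0.004, 0.002, 0, 0, 0, 0, 0.024, -0.004, 0.002, 0, 0, 0, 0, 0.031, -0.004, 0.004, 0, 0, 0, 0, 0.038, -0.004, 0.006, 0, 0, 0, 0, 0.044, -0.004, 0.010, 0, 0, 0, 0, 0.050, -0.004, 0.014, 0, 0, 0, 0, 0.057, -0.004, 0.021, 0, 0, 0, 0, 0.061, -0.004, 0.027, 0, 0, 0, 0, 0.062, -0.004, 0.028, 0, 0, 0, 0, 0.062, -0.004, 0.028, 0],
)

```text
t: 4.08
tcp_pos: [0.4354, 0.1355, 0.0652]
tcp_rot: [-179.9, -0.0, 96.8]
contact_force: [-2.1, -1.0, 2.6]
gripper_width: 0.006
grasp_force: 1.4
```

Run:
```python
from h import *
from station import robot, capture
import cv2
s=robot.get_state(); d=np.array(s["tcp_pos"])-O; print("nest tcp",d@EX,d@EY,d[2])
x,y,w,h=270,210,90,140
cv2.imwrite("pics/p2.png",cv2.resize(capture("side")["image"][y:y+h,x:x+w,::-1],None,fx=4,fy=4,interpolation=cv2.INTER_CUBIC))
```

```text
nest tcp 0.10159584383172883 0.008086318278679632 0.06517804139254903
```

View pics/p2.png

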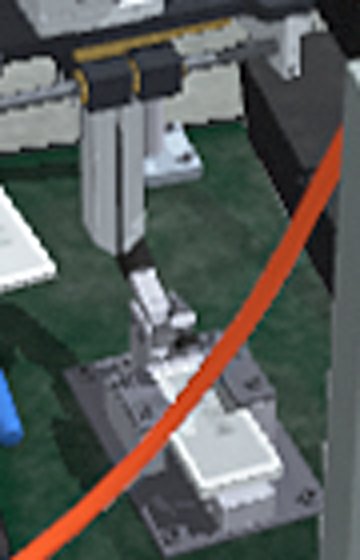

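The crop shows the handle laid back with its grip at (130,260) and the hold-down arm lifted. The plate is still home, with its end edge at about (240,480). The geometry gives θ≈1.28. I'll back off, open the gripper and go over the free part of the plate.

Run:
```python
from h import *
for p in (N(-20,0,130),N(-20,0,60),N(-20,0,12)): print(rel(p,96.8))
```

```text
[-0.0476 -0.0358 -0.0194 -0.1215  0.0081 -0.0649]
[-0.0476 -0.0358 -0.0194 -0.1216  0.0081  0.0051]
[-0.0476 -0.0358 -0.0194 -0.1216  0.0082  0.0531]
```

Request:
step_hand(
  motion=[0, 0, 0, -0.01, 0, -0.02, 0, 0, 0, 0, -0.02, 0, -0.06, 0, 0, 0, 0, -0.05, 0.004, -0.065, 0.5, 0, 0, 0, -0.10, 0.008, -0.065, 1, 0, 0, 0, -0.121, 0.008, -0.065, 1, 0, 0, 0, -0.121, 0.008, -0.065, 1, 0, 0, 0, -0.121, 0.008, -0.065, 1, 0, 0, 0, -0.121, 0.008, -0.065, 1],
)

```text
t: 5.12
tcp_pos: [0.4579, 0.0171, 0.1302]
tcp_rot: [-180.0, -0.0, 96.9]
contact_force: [-0.4, 0.1, -0.4]
gripper_width: 0.607
grasp_force: 0.0
```

Run:
```python
from h import *
for p in (N(-20,0,130),N(-20,0,60),N(-20,0,12)): print(rel(p,96.8))
```

```text
[-0.0087 -0.0299  0.0661 -0.0014 -0.0002  0.0002]
[-0.0087 -0.0299  0.0661 -0.0014 -0.0001  0.0702]
[-8.700e-03 -2.990e-02  6.610e-02 -1.400e-03 -1.000e-04  1.182e-01]
```

Request:
step_hand(
  motion=[0, 0, 0, -0.001, 0, 0, 1, 0, 0, 0, -0.001, 0, 0.02, 1, 0, 0, 0, -0.001, 0, 0.05, 1, 0, 0, 0, -0.001, 0, 0.08, 1, 0, 0, 0, -0.001, 0, 0.10, 1, 0, 0, 0, -0.001, 0, 0.11, 1, 0, 0, 0, -0.001, 0, 0.118, 1, 0, 0, 0, -0.001, 0, 0.118, 1, 0, 0, 0, -0.001, 0, 0.118, 1],
)

```text
t: 6.25
tcp_pos: [0.459, 0.015, 0.0131]
tcp_rot: [179.9, 0.0, 96.8]
contact_force: [-0.2, -0.7, 0.1]
gripper_width: 1.002
grasp_force: 0.0
```

Request:
step_hand(
  motion=[0, 0, 0, 0, 0, 0, 0.35, 0, 0, 0, 0, 0, 0, 0.35, 0, 0, 0, 0, 0, 0, 0.35, 0, 0, 0, 0, 0, 0, 0.35, 0, 0, 0, 0, 0, 0, 0.2, 0, 0, 0, 0, 0, 0, 0.2, 0, 0, 0, 0, 0, 0, 0.2, 0, 0, 0, 0, 0, 0, 0.2],
  force=10,
)

```text
t: 7.25
tcp_pos: [0.4583, 0.015, 0.0124]
tcp_rot: [180.0, 0.0, 96.8]
contact_force: [-0.1, 0.2, -0.7]
gripper_width: 0.424
grasp_force: 10.0
```

Width 39.9 mm and 10 N of grip force, so the plate is gripped and well centred. I'll tighten the grip and draw straight out 46 mm.

Request:
step_hand(
  motion=[0, 0, 0, 0, 0, 0, 0, 0, 0, 0, 0, 0, 0, 0, 0, 0, 0, -0.008, 0, 0, 0, 0, 0, 0, -0.016, 0, 0, 0, 0, 0, 0, -0.024, 0, 0, 0, 0, 0, 0, -0.032, 0, 0, 0, 0, 0, 0, -0.040, 0, 0, 0, 0, 0, 0, -0.046, 0, 0, 0, 0, 0, 0, -0.046, 0, 0, 0, 0, 0, 0, -0.046, 0, 0, 0],
  force=35,
)

```text
t: 8.5
tcp_pos: [0.4637, -0.0308, 0.0124]
tcp_rot: [180.0, 0.0, 96.8]
contact_force: [1.2, -0.1, -1.3]
gripper_width: 0.421
grasp_force: 35.0
```

Run:
```python
from h import *
from station import robot, capture
import cv2
x,y,w,h=270,210,100,150
cv2.imwrite("pics/p3.png",cv2.resize(capture("side")["image"][y:y+h,x:x+w,::-1],None,fx=4,fy=4,interpolation=cv2.INTER_CUBIC))
```

```text
(no output)
```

View pics/p3.png

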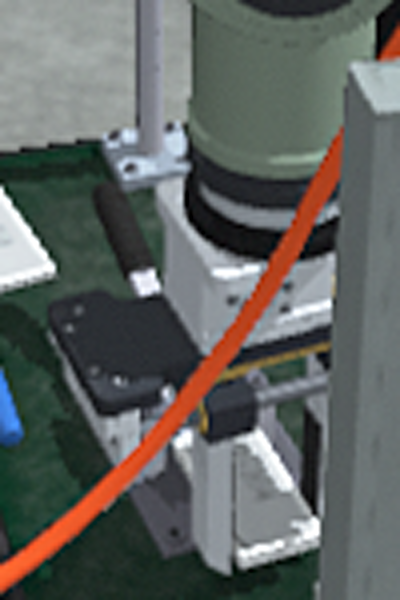

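The crop shows the plate held between the fingers, out past the nest base with its mouth end at about (280,545), and the handle still laid back at (120,230). I'll lift and compute the shift to focus.

Request:
step_hand(
  motion=[0, 0, 0, 0, 0, -0.01, 0, 0, 0, 0, 0, 0, -0.03, 0, 0, 0, 0, 0, 0, -0.055, 0, 0, 0, 0, 0, 0, -0.08, 0, 0, 0, 0, 0, 0, -0.11, 0, 0, 0, 0, 0, 0, -0.14, 0, 0, 0, 0, 0, 0, -0.16, 0, 0, 0, 0, 0, 0, -0.16, 0],
)

```text
t: 9.55
tcp_pos: [0.4651, -0.0307, 0.1746]
tcp_rot: [179.7, 0.1, 96.8]
contact_force: [0.4, 0.1, -0.9]
gripper_width: 0.42
grasp_force: 35.0
```

Run:
```python
from h import *
print(rel((.498,-.004,.172),91.5))
```

```text
[2.6180e-01 8.6200e-02 5.3184e+00 2.2700e-02 3.5800e-02 2.8000e-03]
```

Request:
step_hand(
  motion=[0, 0, 1.5, 0.006, 0.009, 0, 0, 0, 0, 3, 0.012, 0.018, 0.001, 0, 0, 0, 4.5, 0.018, 0.027, 0.002, 0, 0, 0, 5.3, 0.023, 0.036, 0.002, 0, 0, 0, 5.3, 0.023, 0.036, 0.002, 0, 0, 0, 5.3, 0.023, 0.036, 0.002, 0, 0, 0, 5.3, 0.023, 0.036, 0.002, 0],
)

```text
t: 10.42
tcp_pos: [0.4964, -0.0037, 0.1704]
tcp_rot: [-180.0, 0.0, 91.5]
contact_force: [-0.4, -0.7, -1.6]
gripper_width: 0.421
grasp_force: 35.0
```

Run:
```python
from h import *
from station import robot, capture
import cv2
s=robot.get_state(); print(s["tcp_pos"],s["tcp_rot"])
im=capture("side")["image"][:,:,::-1].copy()
f=np.array([.4975,.016,.182]); x,y,w,h=260,60,120,150
im=cv2.resize(im[y:y+h,x:x+w],None,fx=4,fy=4,interpolation=cv2.INTER_CUBIC)
u=np.array([.006*-1*.0+0,0,0])
cx=np.array([-.026,.9997,0]); cy=np.array([-.9997,-.026,0])
P=[(f,(255,0,0))]+[(f+a*.04*cx+b*.02*cy+[0,0,.008],(0,0,255)) for a in(-1,1) for b in(-1,1)]+[(np.array([.494,.2215,.356]),(0,255,0))]
for p,c in P:
    q=proj("side",p); cv2.drawMarker(im,[int((q[0]-x)*4),int((q[1]-y)*4)],c,0,12,1)
cv2.imwrite("pics/p4.png",im)
```

```text
[ 0.49638407 -0.00371226  0.17035423] [-1.79980273e+02  4.29570478e-03  9.14817785e+01]
```

View pics/p4.png

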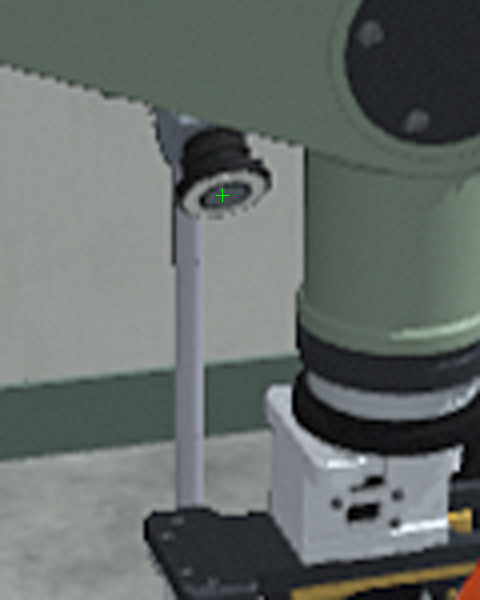

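The crop shows the lens undisturbed at its predicted point (222,195), but the plate is below this crop. One last view, lower down.

Run:
```python
from h import *
from station import robot, capture
import cv2
s=robot.get_state(); print(s["tcp_pos"],s["tcp_rot"],s["gripper_width"],s["dq"])
im=capture("side")["image"][:,:,::-1].copy()
f=np.array([.4975,.016,.182]); x,y,w,h=270,190,130,150
im=cv2.resize(im[y:y+h,x:x+w],None,fx=4,fy=4,interpolation=cv2.INTER_CUBIC)
cx=np.array([-.026,.9997,0]); cy=np.array([-.9997,-.026,0])
P=[(f,(255,0,0))]+[(f+a*.04*cx+b*.02*cy+[0,0,.008],(0,0,255)) for a in(-1,1) for b in(-1,1)]
for p,c in P:
    q=proj("side",p); cv2.drawMarker(im,[int((q[0]-x)*4),int((q[1]-y)*4)],c,0,12,1)
cv2.imwrite("pics/p5.png",im)
```

```text
[ 0.49646673 -0.00370829  0.17042151] [-1.79992900e+02  5.49205884e-03  9.14781792e+01] 0.4196494206283239 [ 0.04932021 -0.06998722 -0.0225783   0.06174281 -0.06459658  0.06157627]
```

View pics/p5.png

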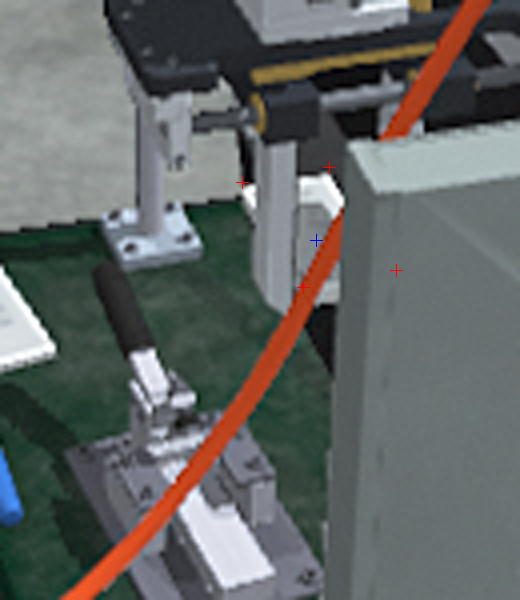

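The inner-end corners show at (248,188) and (330,178), against predicted (242,183) and (330,167). That's about 3–4 mm off and level; the clamp is open and the camera untouched. I'll make a small trim, settle and hand in.

Request:
step_hand(
  motion=[0, 0, 0, 0.002, 0.001, -0.002, 0, 0, 0, 0, 0.002, 0.001, -0.002, 0, 0, 0, 0, 0.002, 0.001, -0.002, 0, 0, 0, 0, 0.002, 0.001, -0.002, 0, 0, 0, 0, 0.002, 0.001, -0.002, 0, 0, 0, 0, 0.002, 0.001, -0.002, 0],
)

```text
t: 11.28
tcp_pos: [0.4976, -0.0015, 0.1724]
tcp_rot: [-180.0, -0.0, 91.5]
contact_force: [0.3, 0.2, -1.7]
gripper_width: 0.418
grasp_force: 35.0
```

```bash
python3 -c "
from station import robot, capture
print(robot.sign_off())"
```

```text
the job is handed in; nothing more can be done
None
```

The job is handed in at about 11 s, but sign-off returned no verdict: the plate is held level at the reading point, an estimated 3–4 mm off before a last 3 mm trim, inner end towards the camera, clamp left open and camera not touched.

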